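Lock the setting unit with its jam nut

TASK

Lock the blue setting unit at 4. Drop the loose square box spanner over the square head of the spindle, with its handle a little short of the steel stop post, and let it go; then push the red knob of the locknut lever clockwise (seen from above) until the spanner's handle bears on the post and holds the spindle, and the nut is firmly jammed. Leave the spanner fully down on the head, with 4 showing in the window, and do not disturb the oil can, the screw jar or the roll of tape.

Things in the scene. Friction and masses are not known exactly. Their poses are not given: they have to be found in the camera images.
- unit: Blue box-shaped setting unit (108 x 108 mm, top 54 mm above the table) on a grey 150 x 150 x 12 mm foot, fixed to the table. Origin on the spindle axis at table level; its -x side has the window in which a number of the white drum shows. The spindle is vertical.
- head (a point): Middle of the foot of the spindle's 40 x 40 mm square head, on the spindle axis, 72 mm above the table; the head stands 20 mm up from here (top 4 mm narrowed to 37 mm). z up; x, y square to the flats; turns with the spindle. +x is where the spanner's handle must point when it is put on (other ways round, the handle meets the post at a wrong number).
- stop_post: Upright steel stop post, 16 mm diameter, top 100 mm above the table, 110 mm from the spindle axis, fixed to the unit. Origin at table level on its axis. It lies clockwise of the spanner's handle as first put on, which has 0.1 to 0.5 rad to turn before it touches the post.
- spindle (a joint): Turn of the spindle with its number drum, rad, clockwise from above positive; 0 when 4 is centred in the window, one number per 0.5 rad. It starts between -0.6 and -0.25. It turns easily (0.08 N m) and the locknut drags it round (0.2 N m) unless it is held; held by the spanner against the post it stands at 0 within 0.08.
- clamp (a joint): How hard the locknut is jammed, rad of wind-up: 0 while it runs free; once on its seat it grows only under 0.35 N m and more (3 N m more per rad, at most 0.25) and stays at up to 0.11 when let go. Where the nut meets its seat differs each time and cannot be seen: after 0.3 to 0.6 rad of nut turn relative to the spindle.
- knob (a point): Middle (84 mm above the table) of the upright red knob, 22 mm diameter, bottom 59, top 101 mm above the table, at the end of the locknut's flat steel lever, 110 mm from the spindle axis. Push it clockwise from above; at the start it is on the robot's side of the unit. It travels 0.6 to 1.6 rad round the axis in all. About 3 N at the knob begins to jam the nut, 8 to 10 N jams it firmly.
- spanner: Loose square box spanner, 0.2 to 0.33 kg, lying flat. Origin: middle of the underside of its 70 x 70 x 16 mm ring, square hole 43 mm; +x points along the handle bar, 16 mm wide, 8 to 22 mm up, to a yellow round end 135 mm away. Centre of mass 24 mm from the origin along +x; near it an upright orange grip lug to lift it by: 16 mm thick across y, x 23 to 53 mm, top 42 mm above the underside.
- oil_can: Brass-coloured oil can with a long spout, 76 x 146 x 168 mm, a loose bystander; origin under its middle.
- screw_jar: White jar with blue lid, 75 x 80 x 102 mm, a loose bystander; origin under its middle.
- masking_tape: Roll of brown masking tape, 105 mm diameter, 25 mm high, lying flat, a loose bystander; origin under its middle.

How it is judged:
By the outcome, as a careful person would: the job done as asked, in the order asked, and still so for the second after the job is handed in, with the robot touching nothing.
It also fails if it takes over 69 s, if anything falls off the work surface, if the arm or the gripper's body presses on something with over 40 N, if the wrist force passes 120 N, or if a joint passes its speed limit or range.

ROBOT

A 6-joint arm with a two-finger parallel gripper is mounted at the origin on the work surface; the furniture and walls round the work are solid. World frame = base frame: x ahead of the robot, y to its left, z up, the work surface at z = 0. Lengths are in mm, angles in degrees, forces in N, time in s.
With the tool pointing down it reaches from about 350 to 875 mm from the base axis. Payload 4.2 kg.
Tool frame: the origin (TCP) lies midway between the tips of the shut fingers; the grasp point (between the pads) lies robot.pinch_z behind it (robot.pinch_z is the distance from the TCP to the grasp point, in mm); z points along the fingers, y is the line along which they close (so a half turn about z gives the same grasp; the last joint's range is limited). The gripper opens to 87 mm and grips with 3 to 60 N. Pads are 19 mm wide; open, the fingers measure 117 mm over their backs; the gripper's body (75 mm by 190 mm) begins 51 mm behind the grasp point.
Start: joints at [82.712, 22.042, 0.453, 0, -68.411, -14.817], TCP at [235.155, 579.052, 222.55] pointing down, gripper open.
Joint ranges: [-179.83, 179.83], [-69.29, 118.12], [-61.27, 80.66], [-181.25, 117.63], [-171.15, -9.14], [-177.46, 177.46]. Speed limits (degrees/s): [159.86, 159.86, 180, 180, 180, 180].

INTERFACE

Orientations are given as [roll, pitch, yaw] about the fixed x, y, z axes, in that order (R = Rz(yaw) Ry(pitch) Rx(roll)).
In Python, from station import robot gives the robot as it stands.
- The arm moves only by the tool jog_arm, never from a script. Its argument "steps" is one flat list of numbers, 7 for each row, row after row: the finger opening in mm, from 0 to 87, then the shift along the world's x, y, z each as a share of 0.3 m, from -1 to 1, then the turn, a rotation vector about the world's x, y, z each as a share of 90 degrees, from -1 to 1. A call has 1 to 12 rows; each row shifts and turns the commanded pose from where the row before left it; what a row does not reach is not made up. A row lasts 1/8 s, in which the tool goes at most 62.5 mm and 10.7 degrees, less where a joint would pass 70% of its speed; a pose out of reach is approached as far as the arm can. A call with a number of a shift or a turn outside -1 to 1 is refused whole. A call with a gripper value outside its range is refused whole. The fingers move at their own pace and stop on an object; "grip_force" is the grip in N (left out, the last holds). Time passes only in rows, so rows that do not move let the fingers close. It gives the time, the measured TCP pose, the force, the opening and the grip force at its end, in the units of the state.
- robot.observe(): the state, without advancing time (a new reading comes with each control period).
- robot.grab_frame(name): name is "side" or "top" or "wrist"; returns a dict with "img" (384x512x3 uint8, red, green, blue), "range_z" (384x512 float32, mm along the optical axis (not along the pixel's ray), 0 where there is no reading), "mtx" (3x3 intrinsics, pixels), "view" (4x4, takes a point from world to camera coordinates); the wrist camera has in their place "mount" (4x4, takes a point from camera to tool coordinates, whose origin is the TCP and whose axes are the flange's). Camera axes: x right, y down, z forward; pixel columns grow to the right and rows downward; lengths in mm; the calibration is good to about 2 mm. A picture is of the moment at which its call begins: read the wrist's pose just before it.
- robot.hand_in(): hands the job in; it is judged then, once.
The state is a dict: "clock": time; "joint_pos": joint angles; "qvel": joint speeds; "joint_torque": joint torques, N m; "tcp_pos": TCP position; "tcp_rot": TCP orientation; "force": force on the tool from outside, world axes, zero at the start; "ft_torque": the same for the moment, N m; "gripper_width": finger opening in mm; "gripper_force": force on a finger pad.
Only numpy, scipy, OpenCV 4.12 (cv2) and the standard library are available. Lean on these libraries where they do the work, as an engineer would, in place of code of your own. Each camera call takes 0.05 s, during which the arm holds its last target. There are 200 camera calls.

## Working session

There is one attempt and no reset: what is moved stays moved. The work goes in short steps, Python scripts to look and compute and a tool call to move; the robot and the scene stay as the last step left them, time stands still between calls to the robot, and variables do not carry over. Pictures are saved under pics/ and viewed, at most 10 in all, crops included, and the job is handed in when it is done.

Besides the shell and the picture viewer there is one more tool, called after "Request:" as name(argument=value, ...) on one line, values as JSON. jog_arm: Moves the arm, as the interface text tells. Its arguments: {"type":"object","properties":{"steps":{"type":"array","items":{"type":"number"}},"grip_force":{"type":"number"}},"required":["steps"]}

```bash
mkdir -p pics
cat > h.py <<'E'
import numpy as np, cv2
from station import robot
def grab(n):
    s=robot.observe(); f=robot.grab_frame(n); return s,f
def save(f,p): cv2.imwrite('pics/'+p,f['img'][:,:,::-1])
def cloud(f,V=None):
    V=f['view'] if V is None else V
    z=f['range_z'].astype(float); K=f['mtx']; v,u=np.mgrid[:z.shape[0],:z.shape[1]]
    P=np.stack([(u-K[0,2])/K[0,0]*z,(v-K[1,2])/K[1,1]*z,z,np.ones_like(z)],-1)
    return (P@np.linalg.inv(V).T)[...,:3]
E
python3 - <<'E'
from h import *
print(robot.observe(), robot.pinch_z)
fs={}
for n in('top','side'):
    s,f=grab(n); fs[n]=f; np.savez(n+'0.npz',**f); print(f['mtx'],f['view'])
cv2.imwrite('pics/a.png',np.vstack([fs['top']['img'],fs['side']['img']])[:,:,::-1][:, :][:768:1])
for n in fs: save(fs[n],n+'0.png')
E
```

```text
{'clock': 0.0, 'joint_pos': array([ 8.27126849e+01,  2.20913918e+01,  3.78126161e-01, -3.00034073e-02,
       -6.84097860e+01, -1.48151119e+01]), 'qvel': array([-0.08853458,  0.02561422,  0.10916876,  0.02263419, -0.03050379,
        0.10714932]), 'joint_torque': array([-2.94129250e-04, -3.90667963e+01,  1.87407589e+01,  4.22006607e+00,
        1.10374604e-02, -1.73522626e-04]), 'tcp_pos': array([234.92905917, 578.50660879, 221.43903234]), 'tcp_rot': array([ 1.79873909e+02, -4.51713911e-03, -2.21134922e+01]), 'force': array([ 0.51319098,  0.43961194, -0.73939581]), 'ft_torque': array([-0.02564574,  0.05144444,  0.02096845]), 'gripper_force': 0.0, 'gripper_width': 86.56651031243982} 18.700000000000003
[[413.79625836   0.         260.00551263]
 [  0.         413.79625836 192.70976024]
 [  0.           0.           1.        ]] [[ 2.57021146e-02 -9.99458163e-01 -2.05616460e-02 -6.84845741e+01]
 [-9.84953301e-01 -2.18021078e-02 -1.71439970e-01  5.71471737e+02]
 [ 1.70898791e-01  2.46586309e-02 -9.84979977e-01  1.23727563e+03]
 [ 0.00000000e+00  0.00000000e+00  0.00000000e+00  1.00000000e+00]]
[[491.25079168   0.         250.91548603]
 [  0.         491.25079168 187.37370537]
 [  0.           0.           1.        ]] [[-9.65791806e-01  2.59053843e-01  1.17172502e-02  5.68573468e+02]
 [ 1.27143371e-01  5.12422893e-01 -8.49268710e-01  3.99249730e+01]
 [-2.26010510e-01 -8.18726991e-01 -5.27830810e-01  1.74044857e+03]
 [ 0.00000000e+00  0.00000000e+00  0.00000000e+00  1.00000000e+00]]
```

View pics/top0.png

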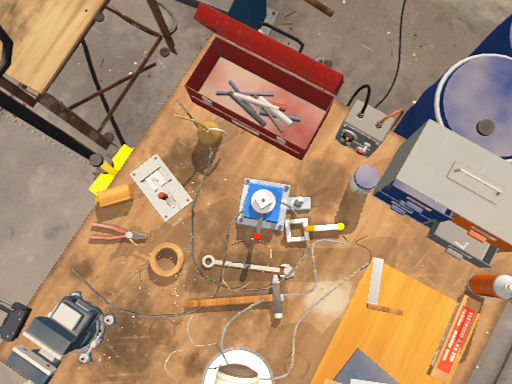

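View pics/side0.png

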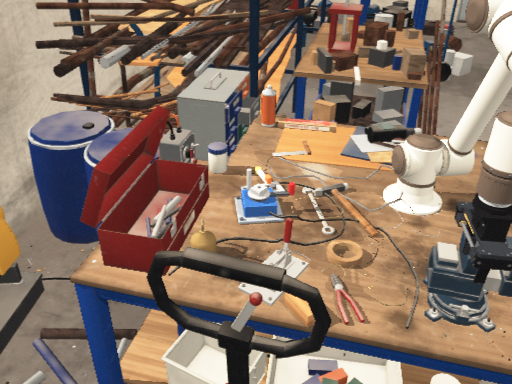

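The top view shows the unit at about (264,202) and the red knob at (257,237). The spanner ring is at (297,230), with its yellow end at (341,226). Next I'll get positions from depth.

Run:
```python
from h import *
f=dict(np.load('top0.npz')); P=cloud(f)
c=cv2.resize(f['img'][165:275,215:365],None,fx=5,fy=5,interpolation=cv2.INTER_CUBIC)
cv2.imwrite('pics/top0c.png',c[:,:,::-1])
for n,(u,v) in dict(unit=(264,202),knob=(257,237),ring=(285,230),yel=(341,226),post=(303,204),tape=(166,244),jar=(366,178),oil=(209,133)).items(): print(n,P[v,u].round())
hsv=cv2.cvtColor(f['img'],cv2.COLOR_RGB2HSV)
sub=np.zeros(hsv.shape[:2],bool); sub[165:275,215:365]=1
for n,lo,hi in(('yellow',(24,180,150),(34,255,255)),('red',(0,200,120),(6,255,255)),('orange',(8,200,180),(22,255,255)),('blue',(98,150,80),(118,255,255))):
    m=(cv2.inRange(hsv,lo,hi)>0)&sub; print(n,m.sum(),np.median(P[m],0).round(1),np.argwhere(m).mean(0).round(1)[::-1])
```

```text
unit [537. -69.  94.]
knob [432. -51. 101.]
ring [ 463. -136.   -1.]
yel [ 478. -309.   25.]
post [ 546. -191.   11.]
tape [409. 234.  25.]
jar [ 616. -371.  100.]
oil [752. 108.  82.]
yellow 38 [ 477.6 -306.6   23.9] [340.4 225.9]
red 39 [435.2 -50.4 100.3] [256.7 236.1]
orange 38 [ 468.2 -210.7   41.3] [310.3 227.8]
blue 625 [532.6 -71.9  54.3] [263.2 202.9]
```

View pics/top0c.png

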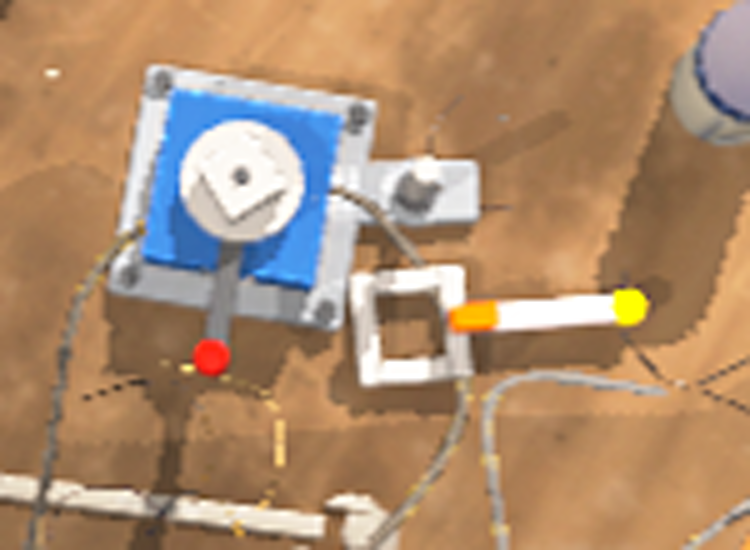

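The crop shows the post at about (300,198) in the full image. It also shows the head's square about 40° off the image axes, and the spanner handle pointing along world -y.

Request:
jog_arm(steps=[87,0.065,-0.19,0.03,0,0,-0.0575,87,0.065,-0.19,0.03,0,0,-0.0575,87,0.065,-0.19,0.03,0,0,-0.0575,87,0.065,-0.19,0.03,0,0,-0.0575,87,0.065,-0.19,0.03,0,0,-0.0575,87,0.065,-0.19,0.03,0,0,-0.0575,87,0.065,-0.19,0.03,0,0,-0.0575,87,0.065,-0.19,0.03,0,0,-0.0575,87,0.065,-0.19,0.03,0,0,-0.0575,87,0.065,-0.19,0.03,0,0,-0.0575,87,0.065,-0.19,0.03,0,0,-0.0575,87,0.065,-0.19,0.03,0,0,-0.0575])

```text
clock: 1.6
tcp_pos: [469.2, -106.9, 330.7]
tcp_rot: [180.0, 0.0, -84.4]
force: [1.3, 0.4, 0.1]
gripper_width: 87.1
gripper_force: 0.0
```

Request:
jog_arm(steps=[87,0.05,-0.1,0.07,0,0,0,87,0,0,0,0,0,0,87,0,0,0,0,0,0])

```text
clock: 1.98
tcp_pos: [483.5, -134.5, 350.6]
tcp_rot: [179.9, 0.1, -84.2]
force: [-0.4, 0.4, 0.4]
gripper_width: 86.8
gripper_force: 0.0
```

```bash
cat >> h.py <<'E'
from scipy.spatial.transform import Rotation as R
def wview(s,f):
    T=np.eye(4); T[:3,:3]=R.from_euler('xyz',s['tcp_rot'],degrees=True).as_matrix(); T[:3,3]=s['tcp_pos']
    return np.linalg.inv(T@f['mount'])
def px2plane(f,V,uv,z):
    C=np.linalg.inv(V); K=f['mtx']; uv=np.atleast_2d(uv).astype(float)
    d=np.c_[(uv[:,0]-K[0,2])/K[0,0],(uv[:,1]-K[1,2])/K[1,1],np.ones(len(uv))]@C[:3,:3].T
    return C[:3,3]+d*((z-C[2,3])/d[:,2])[:,None]
E
python3 - <<'E'
from h import *
s,f=grab('wrist'); V=wview(s,f); print(s['clock'],s['tcp_pos'],s['tcp_rot'],s['joint_pos'],f['mount'].round(2))
np.savez('w1.npz',V=V,**f)
cv2.imwrite('pics/w1.png',f['img'][:,:,::-1])
E
```

```text
1.975 [ 483.53148042 -134.53252356  350.62552921] [ 1.79904052e+02  5.35244155e-02 -8.42166635e+01] [ 2.98612944e+00  6.06352516e+00 -2.81719775e+00 -4.93568553e-02
 -8.12177265e+01  2.80482959e+00] [[   0.     -0.96   -0.29   80.17]
 [   1.      0.      0.     -0.89]
 [   0.     -0.29    0.96 -161.51]
 [   0.      0.      0.      1.  ]]
```

View pics/w1.png

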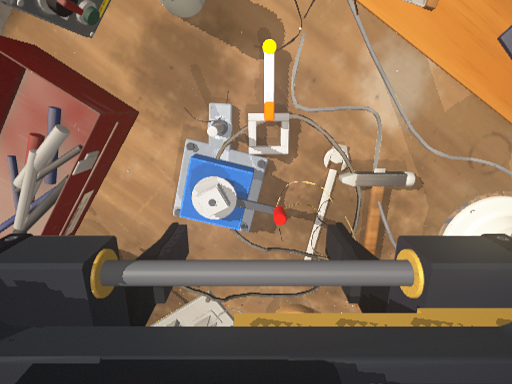

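The wrist view shows the spanner ring at (268,133), its yellow end at (269,46), the head at (213,198), the post at (219,127) and the knob at (280,214).

```bash
cat >> h.py <<'E'
def rect(P,m):
    m=cv2.morphologyEx(m.astype(np.uint8),cv2.MORPH_OPEN,np.ones((2,2))); n,l,st,c=cv2.connectedComponentsWithStats(m)
    k=1+np.argmax(st[1:,4]); Q=P[l==k]; r=cv2.minAreaRect(Q[:,:2].astype(np.float32)); return r,Q.mean(0),st[k]
def ang(a,b): d=np.asarray(b)-np.asarray(a); return np.degrees(np.arctan2(d[1],d[0]))
def measure(f,V):
    P=cloud(f,V); hsv=cv2.cvtColor(f['img'],cv2.COLOR_RGB2HSV); ok=f['range_z']>0; o={}
    x,y,z=P[...,0],P[...,1],P[...,2]; near=ok&(x>380)&(x<680)&(y>-400)&(y<60)
    for n,lo,hi,h in(('yellow',(24,180,120),(34,255,255),22),('red',(0,190,100),(6,255,255),101),('orange',(8,190,150),(22,255,255),42)):
        m=(cv2.inRange(hsv,lo,hi)>0)&near&(z>h-8)
        if m.sum()>5: o[n]=rect(P,m)
    u=near&(np.hypot(x-537,y+69)<45)
    m=u&(z>86)&(z<99); 
    if m.sum()>20: o['head']=rect(P,m)
    m=near&(np.hypot(x-555,y+178)<30)&(z>92)&(z<110)
    if m.sum()>5: o['post']=rect(P,m)
    m=(cv2.inRange(hsv,(98,150,80),(118,255,255))>0)&near&(abs(z-54)<8)
    o['blue']=rect(P,m)
    return o
def show(o):
    for n,(r,c,st) in o.items(): print(n,'rect c',np.round(r[0],1),'sz',np.round(r[1],1),'a',round(r[2],1),'mean',c.round(1),'px',st[4])
E
python3 - <<'E'
from h import *
d=dict(np.load('w1.npz')); o=measure(d,d['V']); show(o)
P=cloud(d,d['V']); m=(abs(P[...,2]-13)<9)&(abs(P[...,0]-465)<60)&(abs(P[...,1]+170)<50); r=rect(P,m); show({'ring':r})
E
```

```text
yellow rect c [ 490.1 -266.7] sz [102.9  20.7] a 75.7 mean [ 480.5 -304.7   24.5] px 156
red rect c [ 459.7 -104.8] sz [ 19.3 228.1] a 21.6 mean [437.  -47.8  92.6] px 133
orange rect c [ 476.3 -206.4] sz [31.  29.8] a 5.9 mean [ 470.2 -208.9   39.1] px 166
head rect c [ 515.  -118.7] sz [189.2  52.3] a 61.4 mean [545.6 -65.9  92.8] px 584
post rect c [ 555.2 -167.5] sz [30.4 13.1] a 62.2 mean [ 552.1 -172.8   88.9] px 102
blue rect c [ 540.  -102.7] sz [234.6 110.5] a 81.7 mean [551.  -75.7  54.4] px 1771
ring rect c [ 464.1 -163.5] sz [ 96.8 117.4] a 85.5 mean [ 470.8 -164.    14. ] px 1429
```

```bash
cat >> h.py <<'E'
def blob(m):
    n,l,st,c=cv2.connectedComponentsWithStats(m.astype(np.uint8)); return l==1+np.argmax(st[1:,4])
def rect(P,m):
    b=blob(m); Q=P[b]; h=np.median(Q[:,2]); W=px2plane(F,FV,np.argwhere(b)[:,::-1],h); r=cv2.minAreaRect(W[:,:2].astype(np.float32)); return r,np.r_[W[:,:2].mean(0),h],[0]*4+[b.sum()]
F=FV=None
def full(f,V):
    global F,FV; F,FV=f,V; return measure(f,V)
E
python3 - <<'E'
import h; from h import *
d=dict(np.load('w1.npz')); o=full(d,d['V']); show(o)
P=cloud(d,d['V']); m=(abs(P[...,2]-15)<6)&(abs(P[...,0]-468)<60)&(abs(P[...,1]+170)<50); r=rect(P,m); show({'ring':r})
print('handle',ang(o['orange'][1],o['yellow'][1]))
E
```

```text
yellow rect c [ 482.8 -306.2] sz [20.4 19.8] a 6.1 mean [ 482.2 -306.2   23.2] px 156
red rect c [439.8 -51.7] sz [19.3 21.3] a 20.5 mean [439.8 -52.   99.4] px 136
orange rect c [ 472.5 -209.3] sz [14.4 27.9] a 6.8 mean [ 472.1 -210.    40.9] px 170
head rect c [547.2 -66.9] sz [39.5 38.9] a 33.4 mean [547.3 -66.9  91.1] px 591
post rect c [ 552.4 -175.2] sz [14.3 15.6] a 3.5 mean [ 552.3 -175.2   98.9] px 102
blue rect c [547.5 -65.6] sz [106.9 106.4] a 81.6 mean [551.6 -76.2  53.1] px 1837
ring rect c [ 468.2 -163.1] sz [124.5  85.8] a 5.8 mean [ 471.9 -164.6   14.7] px 1301
handle -84.00639240591423
```

Request:
jog_arm(steps=[50,-0.007,-0.0525,-0.1733,0.1,0.011,0,50,-0.007,-0.0525,-0.1733,0.1,0.011,0,50,-0.007,-0.0525,-0.1733,0,0,0,50,-0.007,-0.0525,-0.1733,0,0,0,50,-0.007,-0.0525,-0.1733,0,0,0,50,0,0,0,0,0,0,50,0,0,0,0,0,0], grip_force=40)

```text
clock: 2.9
tcp_pos: [474.6, -213.2, 93.0]
tcp_rot: [179.9, 18.0, -84.1]
force: [0.5, 0.1, 1.3]
gripper_width: 50.3
gripper_force: 0.0
```

Run:
```python
from h import *
s,f=grab('wrist'); V=wview(s,f); print(s['clock'],s['tcp_pos'],s['tcp_rot'],s['force']); save(f,'w2.png')
o=full(f,V); show(o)
```

```text
2.9 [ 474.59834615 -213.20441775   93.01289928] [179.9438732   18.03191613 -84.09405474] [0.48522579 0.12271602 1.30104824]
yellow rect c [ 482.2 -307.1] sz [20.7 21.6] a 23.5 mean [ 482.  -307.2   23. ] px 960
orange rect c [ 471.7 -213.4] sz [14.6 32.4] a 5.4 mean [ 472.  -213.5   40.8] px 643
blue rect c [504.6 -90. ] sz [45.9 29.2] a 82.2 mean [502.4 -90.4  53. ] px 661
```

View pics/w2.png

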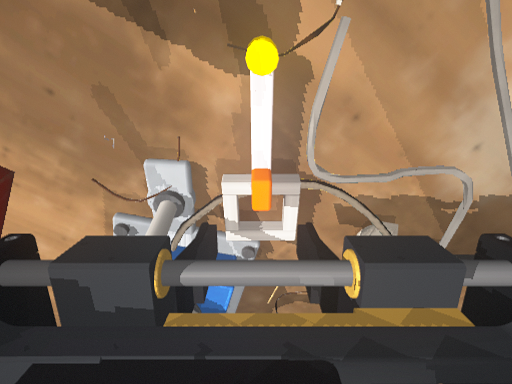

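Request:
jog_arm(steps=[50,-0.004,-0.002,-0.0833,0,0,0,50,-0.004,-0.002,-0.0833,0,0,0,50,0,0,-0.0833,0,0,0,50,0,0,0,0,0,0,50,0,0,0,0,0,0])

```text
clock: 3.58
tcp_pos: [472.8, -215.1, 18.8]
tcp_rot: [-179.9, 18.0, -84.1]
force: [0.3, 0.4, 0.6]
gripper_width: 49.9
gripper_force: 0.0
```

Request:
jog_arm(steps=[0,0,0,0,0,0,0,0,0,0,0,0,0,0,0,0,0,0,0,0,0,0,0,0,0,0,0,0,0,0,0,0,0,0,0], grip_force=45)

```text
clock: 4.2
tcp_pos: [471.2, -214.9, 16.7]
tcp_rot: [179.8, 18.1, -84.2]
force: [-0.1, 0.3, 1.5]
gripper_width: 15.7
gripper_force: 45.0
```

Request:
jog_arm(steps=[0,0,0,0.06,0,0,0,0,0,0,0.12,0,0,0,0,0,0,0.12,0,0,0,0,0,0,0.1,0,0,0,0,0.083,0.0938,0,0,0,0.0764,0,0.083,0.0938,0,0,0,0.0764,0,0.083,0.0938,0,0,0,0.0764,0,0.083,0.0938,0,0,0,0.0764,0,0,0,0,0,0,0,0,0,0,0,0,0,0])

```text
clock: 5.45
tcp_pos: [570.4, -102.4, 137.0]
tcp_rot: [179.8, 18.1, -56.8]
force: [-0.2, -0.9, -1.8]
gripper_width: 16.0
gripper_force: 45.0
```

Run:
```python
from h import *
s,f=grab('wrist'); V=wview(s,f); print(s['clock'],s['tcp_pos'],s['tcp_rot'],s['force'],s['gripper_width']); np.savez('w3.npz',V=V,**f)
s2,t=grab('top'); np.savez('top3.npz',**t)
a=f['img']; b=cv2.resize(t['img'][165:275,215:365],(524,384),interpolation=cv2.INTER_CUBIC)
b=cv2.resize(b,(400,293)); a=cv2.resize(a,(400,300)); cv2.imwrite('pics/w3.png',np.hstack([a[:293],b])[:,:,::-1])
```

```text
5.45 [ 570.41144973 -102.36468383  136.95098643] [179.81505042  18.11248245 -56.75498612] [-0.21491354 -0.88867065 -1.83336455] 15.961868238051437
```

View pics/w3.png

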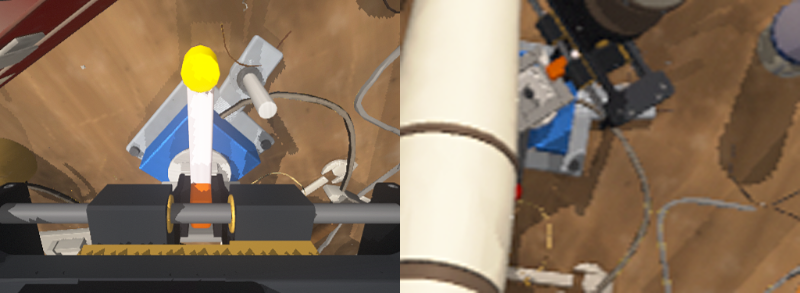

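Run:
```python
from h import *
d=dict(np.load('w3.npz')); V=d['V']; P=cloud(d,V); hsv=cv2.cvtColor(d['img'],cv2.COLOR_RGB2HSV)
b=blob(cv2.inRange(hsv,(24,150,120),(34,255,255))>0); Q=P[b]
print('yellow z pct',np.percentile(Q[:,2],[5,50,80,95]).round(1))
top=b&(P[...,2]>np.percentile(Q[:,2],50)-3); W=px2plane(d,V,np.argwhere(top)[:,::-1],np.median(Q[:,2])); r=cv2.minAreaRect(W[:,:2].astype(np.float32)); print('yellow',r)
y,x=np.argwhere(b).mean(0).round().astype(int); print(x,y)
# handle top points (white) 
h=(d['range_z']>0)&(P[...,2]>128)&(P[...,2]<165)&(hsv[...,1]<60)&(np.arange(512)[None]>230)&(np.arange(512)[None]<290)&(np.arange(384)[:,None]<235)
H=P[h]; c=H.mean(0); u=np.linalg.svd(H-c,full_matrices=0)[2][0]; print('handle',len(H),c,u,np.degrees(np.arctan2(u[1],u[0]))%180-180)
m=(np.hypot(P[...,0]-552.4,P[...,1]+175.2)<15)&(P[...,2]>93)&(P[...,2]<107); F=0
W=px2plane(d,V,np.argwhere(blob(m))[:,::-1],100); print('post',cv2.minAreaRect(W[:,:2].astype(np.float32)))
```

```text
yellow z pct [130.3 143.3 143.9 144.5]
yellow ((621.9077758789062, -179.61874389648438), (21.010622024536133, 20.90106964111328), 79.67560577392578)
256 88
handle 3922 [ 597.0123168  -142.16744056  141.35622897] [-0.55981058  0.82861561 -0.00287798] -55.95714052695837
post ((554.9960327148438, -175.52195739746094), (15.036669731140137, 18.04007339477539), 64.57791137695312)
```

Request:
jog_arm(steps=[0,0,0,-0.04,0,0,0,0,0,0,-0.04,0,0,0,0,0,0,-0.02,0,0,0,0,0,0,-0.01,0,0,0,0,0,0,0,0,0,0])

```text
clock: 6.18
tcp_pos: [570.8, -102.2, 103.4]
tcp_rot: [179.8, 18.1, -56.7]
force: [-1.4, 0.3, -1.9]
gripper_width: 15.7
gripper_force: 45.0
```

Request:
jog_arm(steps=[0,0,0,-0.01,0,0,0,0,0,0,-0.01,0,0,0,0,0,0,0,0,0,0])

```text
clock: 6.55
tcp_pos: [570.7, -102.3, 97.2]
tcp_rot: [179.8, 18.1, -56.7]
force: [-0.9, 0.9, -2.7]
gripper_width: 15.6
gripper_force: 45.0
```

Underside is at about 80.5 mm with no resistance, so I'll lower the rest.

Request:
jog_arm(steps=[0,0,0,-0.01,0,0,0,0,0,0,-0.01,0,0,0,0,0,0,-0.005,0,0,0,0,0,0,0,0,0,0])

```text
clock: 7.05
tcp_pos: [570.7, -102.2, 89.8]
tcp_rot: [179.8, 18.1, -56.7]
force: [-1.0, 1.7, -2.2]
gripper_width: 15.5
gripper_force: 45.0
```

Request:
jog_arm(steps=[0,0,0,-0.004,0,0,0,45,0,0,0,0,0,0,45,0,0,0,0,0,0,45,0,0,0,0,0,0,45,0.01,-0.015,0.08,0,0,0,45,0.01,-0.015,0.1,0,0,0,45,0,0,0.15,0,0,0,45,0,0,0.15,0,0,0,45,0,0,0,0,0,0])

```text
clock: 8.18
tcp_pos: [579.0, -112.0, 237.7]
tcp_rot: [-179.7, 17.7, -56.6]
force: [-0.3, 0.3, -0.8]
gripper_width: 45.0
gripper_force: 0.0
```

Run:
```python
from h import *
s,f=grab('wrist'); V=wview(s,f); print(s['clock'],s['tcp_pos'],s['tcp_rot'],s['joint_pos'].round()); np.savez('w4.npz',V=V,**f); save(f,'w4.png')
o=full(f,V); o.pop('blue'); show(o)
P=cloud(f,V); print('orange top',np.percentile(P[...,2][cv2.inRange(cv2.cvtColor(f['img'],cv2.COLOR_RGB2HSV),(8,190,150),(22,255,255))>0],[50,80,90,95]))
```

```text
8.175 [ 578.95009498 -111.99931595  237.73992959] [-179.71200871   17.69653539  -56.57515877] [ -3.  25.  11. -14. -86.  39.]
yellow rect c [ 623.1 -180.1] sz [20.5 22.7] a 33.4 mean [ 623.  -180.2   94.8] px 535
red rect c [441.8 -53.5] sz [19.3 23.6] a 73.8 mean [442.4 -52.8  99.3] px 176
orange rect c [ 570.7 -102. ] sz [14.2 35.8] a 32.8 mean [ 571.3 -102.4  112.7] px 432
head rect c [548.1 -67.7] sz [68.8 69.6] a 33.6 mean [544.8 -66.4  87.5] px 2130
post rect c [ 553.9 -175.3] sz [15.8 15.4] a 33.5 mean [ 554.1 -175.2   98.7] px 234
orange top [112.67573189 113.31926247 113.61801183 113.81650942]
```

View pics/w4.png

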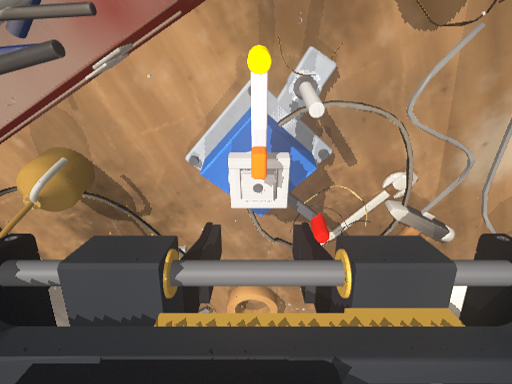

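The picture shows the ring square over the head at (259,185) and the handle short of the post at (310,98). Depths agree with the spanner being fully down, with the lug top near 113.5. Next I'll stand the tool upright and straddle the knob.

Request:
jog_arm(steps=[60,0,0,0,-0.0825,-0.0546,0,60,0,0,0,-0.0825,-0.0546,0,60,-0.0926,0.04,0,0,0,0.107,60,-0.0926,0.04,0,0,0,0.107,60,-0.0926,0.04,0,0,0,0.107,60,-0.0926,0.04,0,0,0,0.107,60,-0.0926,0.04,0,0,0,0.107,60,0,0,0,0,0,0,60,0,0,0,0,0,0], grip_force=20)

```text
clock: 9.35
tcp_pos: [438.1, -51.4, 232.5]
tcp_rot: [179.9, 0.3, -8.6]
force: [0.2, -0.1, -0.2]
gripper_width: 60.0
gripper_force: 0.0
```

Run:
```python
from h import *
s,f=grab('wrist'); V=wview(s,f); print(s['clock'],s['tcp_pos'],s['tcp_rot'],s['joint_pos'].round()); np.savez('w5.npz',V=V,**f)
o=full(f,V); o.pop('blue'); show(o)
```

```text
9.35 [438.05358946 -51.37972052 232.45222598] [179.89012919   0.33661222  -8.61634745] [ 15.   3. -23.  -0. -64.  67.]
red rect c [440.4 -49.8] sz [19.4 20. ] a 81.4 mean [440.7 -49.5  99.6] px 286
orange rect c [567.9 -97.6] sz [14.4 28.2] a 33.3 mean [568.1 -97.7 113.1] px 566
head rect c [548.3 -67.6] sz [68.8 72.7] a 33.5 mean [545.5 -65.3  87.8] px 4039
post rect c [ 552.2 -173. ] sz [16.9 15.5] a 87.3 mean [ 552.4 -172.7   98.9] px 271
```

Straight down over the knob.

Request:
jog_arm(steps=[60,0.007,0.003,-0.17,0,0,0,60,0,0,-0.17,0,0,0,60,0,0,-0.1833,0,0,0,60,0,0,0,0,0,0,60,0,0,0,0,0,0])

```text
clock: 10.02
tcp_pos: [441.9, -50.4, 77.2]
tcp_rot: [179.9, 0.2, -8.6]
force: [0.2, 0.3, -0.0]
gripper_width: 60.1
gripper_force: 0.0
```

Request:
jog_arm(steps=[32,0,0,0,0,0,0,32,0,0,0,0,0,0,32,0.0044,0.0247,0,0,0,-0.0444,32,0.0061,0.0244,0,0,0,-0.0444,32,0.0078,0.0239,0,0,0,-0.0444,32,0.0094,0.0233,0,0,0,-0.0444,32,0.011,0.0226,0,0,0,-0.0444,32,0.0126,0.0218,0,0,0,-0.0444,32,0,0,0,0,0,0])

```text
clock: 11.15
tcp_pos: [456.0, -7.9, 76.8]
tcp_rot: [180.0, 0.2, -32.5]
force: [-0.7, 0.6, 0.1]
gripper_width: 32.3
gripper_force: 0.0
```

```bash
cat >> h.py <<'E'
def tang():
    s=robot.observe(); p=s['tcp_pos'][:2]-[547.5,-66.5]; a=np.arctan2(p[1],p[0]); r=np.hypot(*p); t=np.array([np.sin(a),-np.cos(a)])
    print('t',s['clock'],'ang',np.degrees(a).round(1),'r',r.round(1),'Ft',-(s['force'][:2]@t).round(2),'Fr',(s['force'][:2]@p/r).round(2),'yaw',s['tcp_rot'][2].round(1),'w',s['gripper_width'].round(1))
E
python3 - <<'E'
from h import *
tang()
s,f=grab('wrist'); V=wview(s,f); save(f,'w6.png'); o=full(f,V); o.pop('blue',0); show(o)
E
```

```text
Traceback (most recent call last):
  File "h.py", line 48, in tang
    print('t',s['clock'],'ang',np.degrees(a).round(1),'r',r.round(1),'Ft',-(s['force'][:2]@t).round(2),'Fr',(s['force'][:2]@p/r).round(2),'yaw',s['tcp_rot'][2].round(1),'w',s['gripper_width'].round(1))
                                                                                                                                                                             ^^^^^^^^^^^^^^^^^^^^^^^^
AttributeError: 'float' object has no attribute 'round'
```

```bash
sed -i "s/s\['gripper_width'\].round(1)/round(s['gripper_width'],1)/" h.py
python3 - <<'E'
from h import *
tang()
s,f=grab('wrist'); V=wview(s,f); save(f,'w6.png'); o=full(f,V); o.pop('blue',0); show(o)
E
```

```text
t 11.15 ang 147.3 r 108.7 Ft -0.16 Fr 0.88 yaw -32.5 w 32.3
red rect c [458.2 -14.9] sz [19.9 11.6] a 57.6 mean [457.5 -14.4  98.8] px 581
orange rect c [545.2 -91.6] sz [3.1 0.3] a 57.6 mean [545.4 -91.6 111. ] px 11
head rect c [546.5 -66.7] sz [68.6 70.1] a 12.6 mean [541.6 -63.8  88. ] px 15664
```

View pics/w6.png

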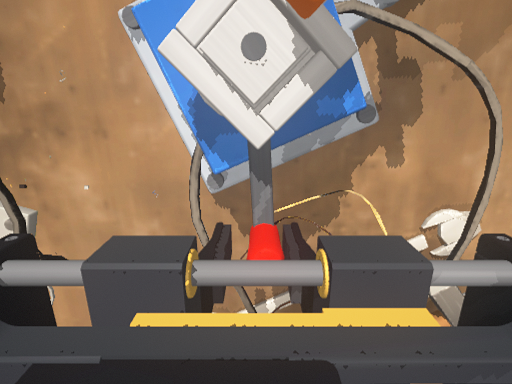

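The knob is between the fingers at (263,243). The spanner ring has turned about 21° with the spindle and is almost at the post. I'll keep pushing.

Request:
jog_arm(steps=[32,0.0141,0.0208,0,0,0,-0.0444,32,0.0155,0.0198,0,0,0,-0.0444,32,0.0168,0.0187,0,0,0,-0.0444,32,0,0,0,0,0,0])

```text
clock: 11.7
tcp_pos: [469.2, 9.5, 76.1]
tcp_rot: [179.9, 0.3, -44.4]
force: [-0.8, -0.4, -0.2]
gripper_width: 32.1
gripper_force: 0.2
```

Run:
```python
from h import *
tang()
s,f=grab('wrist'); V=wview(s,f); o=full(f,V); o.pop('blue',0); show(o)
```

```text
t 11.7 ang 135.9 r 109.1 Ft 0.87 Fr 0.29 yaw -44.4 w 32.1
red rect c [470.    1.7] sz [19.9 11.6] a 45.5 mean [469.4   2.6  98.7] px 570
head rect c [547.  -64.2] sz [68.  68.8] a 10.9 mean [541.9 -63.1  88. ] px 15669
```

Request:
jog_arm(steps=[32,0.0181,0.0175,0,0,0,-0.0444,32,0.0193,0.0162,0,0,0,-0.0444,32,0,0,0,0,0,0])

```text
clock: 12.12
tcp_pos: [480.5, 19.6, 75.9]
tcp_rot: [179.9, 0.3, -52.4]
force: [-0.7, -0.6, -0.5]
gripper_width: 32.0
gripper_force: 0.3
```

```bash
python3 -c "
from h import *
tang()"
```

```text
t 12.125 ang 127.9 r 109.1 Ft 0.96 Fr -0.06 yaw -52.4 w 32.0
```

Request:
jog_arm(steps=[32,0.0203,0.0148,0,0,0,-0.0444,32,0,0,0,0,0,0])

```text
clock: 12.38
tcp_pos: [486.6, 24.0, 75.9]
tcp_rot: [179.9, 0.3, -56.4]
force: [-1.1, -1.4, -0.3]
gripper_width: 31.8
gripper_force: 0.3
```

```bash
python3 -c "
from h import *
tang()"
```

```text
t 12.375 ang 123.9 r 109.1 Ft 1.65 Fr -0.52 yaw -56.4 w 31.8
```

Request:
jog_arm(steps=[32,0.0213,0.0133,0,0,0,-0.0444,32,0.0222,0.0118,0,0,0,-0.0444,32,0,0,0,0,0,0], grip_force=50)

```text
clock: 12.75
tcp_pos: [498.0, 30.8, 75.6]
tcp_rot: [179.7, 0.3, -64.4]
force: [-4.7, -1.3, 2.5]
gripper_width: 32.2
gripper_force: 2.4
```

```bash
python3 -c "
from h import *
tang()"
```

```text
t 12.75 ang 117.0 r 109.1 Ft 4.8 Fr 0.98 yaw -64.4 w 32.2
```

Request:
jog_arm(steps=[32,0.023,0.0102,0,0,0,-0.0444,32,0,0,0,0,0,0])

```text
clock: 13.0
tcp_pos: [504.3, 33.7, 75.5]
tcp_rot: [179.6, 0.3, -68.4]
force: [-5.3, -1.8, 4.2]
gripper_width: 32.3
gripper_force: 2.9
```

```bash
python3 -c "
from h import *
tang()"
```

```text
t 13.0 ang 113.3 r 109.1 Ft 5.54 Fr 0.44 yaw -68.4 w 32.3
```

Request:
jog_arm(steps=[32,0.0236,0.0086,0,0,0,-0.0444,32,0,0,0,0,0,0])

```text
clock: 13.25
tcp_pos: [510.4, 36.0, 75.4]
tcp_rot: [179.5, 0.3, -72.4]
force: [-7.0, -1.4, 4.2]
gripper_width: 31.7
gripper_force: 3.7
```

```bash
python3 -c "
from h import *
tang()"
```

```text
t 13.25 ang 109.9 r 109.0 Ft 7.09 Fr 1.06 yaw -72.4 w 31.7
```

Request:
jog_arm(steps=[32,0.0242,0.0069,0,0,0,-0.0444,32,0,0,0,0,0,0,32,0,0,0,0,0,0])

```text
clock: 13.62
tcp_pos: [514.9, 37.2, 75.0]
tcp_rot: [179.2, 0.3, -76.4]
force: [-11.4, -2.1, 8.1]
gripper_width: 32.2
gripper_force: 6.0
```

Run:
```python
from h import *
tang()
s,f=grab('wrist'); V=wview(s,f); o=full(f,V); o.pop('blue',0); show(o)
```

```text
t 13.625 ang 107.4 r 108.7 Ft 11.5 Fr 1.37 yaw -76.4 w 32.2
red rect c [511.2  30.7] sz [18.7 10.3] a 13.2 mean [511.3  31.2  98.3] px 480
head rect c [546.1 -58.2] sz [68.  56.7] a 10.8 mean [544.3 -60.2  88.2] px 14985
```

About 11.5 N on the knob and the spanner hasn't moved, so the nut is firmly jammed. I'll open, lift off and check.

Request:
jog_arm(steps=[80,0,0,0,0,0,0,80,0,0,0,0,0,0,80,0,0,0,0,0,0,80,0,0,0.1,0,0,0,80,0,0,0.15,0,0,0,80,0,0,0.15,0,0,0,80,-0.1,0.15,0.1,0,0,0,80,-0.1,0.15,0.1,0,0,0,80,0,0,0,0,0,0])

```text
clock: 14.8
tcp_pos: [462.2, 133.2, 259.7]
tcp_rot: [-179.5, 0.5, -76.1]
force: [-0.2, -0.7, -0.2]
gripper_width: 80.2
gripper_force: 0.0
```

Run:
```python
from h import *
s,f=grab('wrist'); V=wview(s,f); print(s['clock'],s['tcp_pos']); o=full(f,V); o.pop('blue',0); show(o)
_,t=grab('side'); a=cv2.resize(f['img'],(400,300)); b=cv2.resize(t['img'][140:275,160:340],(400,300),interpolation=cv2.INTER_CUBIC); cv2.imwrite('pics/w7.png',np.hstack([a,b])[:,:,::-1])
```

```text
14.8 [462.19526767 133.18957257 259.72687615]
red rect c [492.7  31.2] sz [19.1 18.7] a 13.9 mean [492.6  31.2  99.7] px 308
head rect c [534.  -33.9] sz [53.1  7.1] a 13.7 mean [531.4 -35.3  87.2] px 334
```

View pics/w7.png

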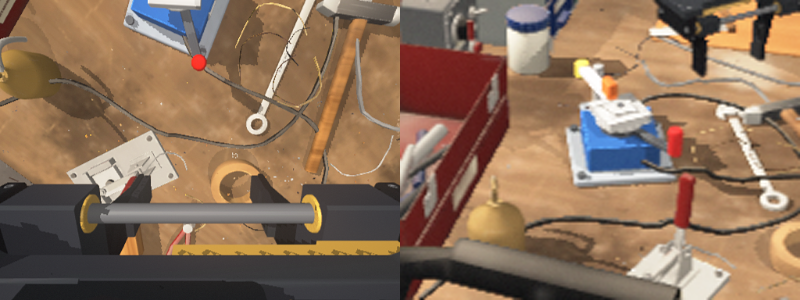

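The knob has sprung back a little, to about 119°. I'll check the spanner's angle from above.

Request:
jog_arm(steps=[80,0.03,-0.1,0.12,0,0,0,80,0.03,-0.15,0.12,0,0,0,80,0.03,-0.15,0.06,0,0,0,80,0,0,0,0,0,0,80,0,0,0,0,0,0])

```text
clock: 15.52
tcp_pos: [488.0, 8.6, 344.4]
tcp_rot: [179.8, 0.3, -76.6]
force: [-0.3, 1.1, -0.4]
gripper_width: 80.1
gripper_force: 0.0
```

Run:
```python
from h import *
s,f=grab('wrist'); V=wview(s,f); print(s['clock'],s['tcp_pos']); o=full(f,V); show(o)
if 'orange' in o: print('handle',ang(o['orange'][0],o['yellow'][0]))
if 'red' in o: print('knob',ang((547.3,-66.7),o['red'][0]))
save(f,'w8.png')
```

```text
15.525 [488.02751956   8.64102634 344.44293632]
red rect c [493.3  28.5] sz [17.7 19.7] a 13.4 mean [493.2  28.6  99.7] px 155
orange rect c [ 554.7 -101.1] sz [12.9 27.6] a 11.9 mean [ 554.6 -101.3  112.8] px 259
head rect c [547.6 -69.2] sz [67.5 77.7] a 11.0 mean [544.8 -65.3  87.9] px 1968
post rect c [ 559.9 -168. ] sz [30.6 38.4] a 11.4 mean [ 563.1 -170.2   93.7] px 491
blue rect c [588.4 -40. ] sz [ 53.3 105.5] a 33.1 mean [587.4 -37.4  53.1] px 543Traceback (most recent call last):
  File "<stdin>", line 3, in <module>
KeyError: 'yellow'
```

```bash
python3 -c "
from h import *
print(robot.hand_in())"
```

```text
the job is handed in; nothing more can be done
None
```

I handed the job in at about 15.5 s: the spanner is fully down on the head and at the post, and the locknut is jammed with about 11.5 N at the knob. The spindle stopped within about 1° of where 4 should be centred; I did not read the number in the window, and the arm touched none of the bystanders.

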